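Clear the V-block cradle and hold a membrane element seated in it

ROBOT

A 6-joint arm with a two-finger parallel gripper is mounted at the origin on a cart in front of the work surface, level with it; the furniture and walls round the work are solid. World frame = base frame: x ahead of the robot, y to its left, z up, the work surface at z = 0. Lengths are in m, angles in rad, forces in N, time in s.
With the tool pointing down it reaches from about 0.35 to 0.775 m from the base axis. Payload 5.5 kg.
Tool frame: the origin (TCP) lies at the very end of the fingers, on their centre line; the grasp point (between the pads) lies 19 mm behind it (env.grip_point_offset is the distance from the TCP to the grasp point, in m); z points along the fingers, y is the line along which they close (so a half turn about z gives the same grasp; the last joint's range is limited). The gripper opens to 85 mm and grips with 20 to 120 N. Pads are 22 mm wide; open, the fingers measure 114 mm over their backs; the gripper's body (76 mm by 85 mm) begins 54 mm behind the grasp point. The pads swing forward as they close: fully open they stand 13 mm farther back than shut.
Start: joints at [-1.468, 0.313, 0.046, 1.304, 0, 1.431], TCP at [0.138, -0.558, 0.231] pointing down, gripper open.
Joint ranges: [-2.76, 2.76], [-0.86, 1.69], [-1.03, 1.26], [-2.2, 2.34], [-1.47, 1.5], [-3.14, 3.14]. Speed limits (rad/s): [2.57, 2.57, 3.14, 3.14, 3.14, 3.14].

INTERFACE

Orientations are given as a unit quaternion [w, x, y, z].
In Python, from workcell import sensors, imaging, workorder, env gives the robot as it stands.
- The arm moves only by the shell command python3 -m handwheel 'ROWS' [FORCE]. ROWS is JSON, a list of rows, each a list of 5 numbers: the shift along the tool's x, y, z in mm, then the turn about the tool's z in rad, then the opening, from 0 (shut) to 1 (fully open). A call has 1 to 8 rows; each row is the pose to reach, as a shift and turn from the pose commanded when the call began, along the tool's axes at that moment; what a row does not reach only later rows make up. A row lasts 1/10 s, in which the tool goes at most 50 mm and 8.59 degrees, less where a joint would pass 70% of its speed; a pose out of reach is approached as far as the arm can. A call with a gripper value outside its range is refused whole. The fingers move at their own pace and stop on an object; FORCE is the grip in N (left out, the last holds). Time passes only in rows, so rows that repeat a pose let the fingers close. It gives the time, the measured TCP pose, the force, the opening and the grip force at its end, in the units of the state.
- sensors.get_state(): the state, without advancing time (a new reading comes with each control period).
- imaging.read_camera(name): name is "scene" or "top"; returns a dict with "color" (400x640x3 uint8, blue, green, red), "z_map" (400x640 float32, m along the optical axis (not along the pixel's ray), 0 where there is no reading), "fx", "fy", "cx", "cy" (pixels), "xyz" and "rotation" of the camera in the world. Camera axes: x right, y down, z forward; pixel columns grow to the right and rows downward; lengths in m; the calibration is good to about 2 mm. A picture is of the moment at which its call begins.
- workorder.hand_in(): hands the job in; it is judged then, once.
The state is a dict: "clock": time; "joint_pos": joint angles; "qvel": joint speeds; "tau": joint torques, N m; "tcp_pos": TCP position; "orientation": TCP orientation; "wrist_force": force on the tool from outside, world axes, zero at the start; "ft_torque": the same for the moment, N m; "finger_gap": finger opening in m; "grip_force": force on a finger pad.
Only numpy, scipy, OpenCV 4.12 (cv2) and the standard library are available. Lean on these libraries where they do the work, as an engineer would, in place of code of your own. Each camera call takes 0.05 s, during which the arm holds its last target. There are 200 camera calls.

TASK

Lift the near edge of the cradle's sorting plate (it has a bar handle) and tip it right over, away from you, so that the three elbow fittings slide off it into the catch box behind and the plate stays open. Then lay the loose membrane element along the V of the two blocks, its plain blue body resting on both and about centred, and press it down with about 15 N so that it bears on both flanks of the V. Finish while still holding it pressed there, without crushing it, and leave the other things on the bench alone.

Things in the scene. Friction and masses are not known exactly. Their poses are not given: they have to be found in the camera images.
- cradle: V-block cradle, fixed to the bench. Origin on the bench under the middle of the V groove; y along the groove, +x away from the robot to hinge and catch box. Base plate x -62 to +82, y +-107, 10 mm thick, with two steel V-blocks on it (see jaws). Posts at x = -52 and +76, y = +-98, 73 mm tall. The closed sorting plate covers the V.
- jaw_near: near (-x) halves of both V-blocks with one contact line. Origin at the cradle's middle, 10 mm above the bench, axes as cradle. Blocks cover y -90 to -45 and +45 to +90; the 90 mm gap between is open down to the base plate (10 mm), for fingers round the element. Block tops 62 mm above the bench, 92 mm wide; 90-degree V, 70 mm wide at the top, flanks at 45 degrees; rigid
- jaw_far: the far (+x) flanks of both V-blocks, mirror image of jaw_near: the other contact line. Same origin
- seat (a point): point on the centre line of an element seated in the V, midway between the blocks, 61.5 mm above the bench; axes as cradle
- catch_box: grey open box fixed on the bench right behind the hinge, 116 (x) x 214 (y) x 58 mm high, walls 3 mm; origin in the middle of its underside, axes as cradle. It moves with the cradle
- tip_plate (a joint): angle of the hinged sorting plate, rad: 0 = closed, level over the V; grows as the near edge is lifted up and over, away from the robot; stop at 2.6, where it leans clear of the V. Aluminium, 143 deep x 206 mm wide, floor 77 mm above the bench when closed, 12 mm rims except at the hinge edge. 0.3 kg, light hinge: let go, it falls shut below about 1.5, open beyond about 1.65
- hinge_line (a point): middle of the plate's hinge line, 72 mm above the bench, 80 mm behind the groove's middle; the hinge runs along the cradle's y. Axes as cradle
- handle (a point): middle of the plate's bar handle: round steel bar 12 mm thick, 100 mm long, parallel to the hinge, 192 mm from the hinge line, its centre 49 mm out from the plate's near edge (over 40 mm free between). 75 mm above the bench when closed. Moves with the plate; axes as cradle when closed
- elbow_1: loose white elbow fitting 42 x 31 x 19 mm, 15 g, lying on the sorting plate at the start; origin at the middle of its underside
- elbow_2: as elbow_1
- elbow_3: as elbow_1
- element: loose membrane element lying at the left: blue cylinder 47 mm in diameter (44 mm between fingers), 313 mm long, 0.15 kg. Origin at bench level under its axis, axis 23.5 mm above; y along the axis. Plain blue body from y = -103 to +150 mm, black seal collar 50 mm across at y = -118 to -111, thinner stub to y = -163
- element_mid (a point): the point on the element's axis at the middle of its plain body (y = +20 mm, 23.5 mm above the underside), to come to seat; axes as element
- grease_tub: white tub with blue lid, 50 mm across, 46 high, standing right of the cradle; a bystander
- glue_bottle: white glue bottle with red nozzle, 37 mm across, 105 high, at the right; a bystander
- marker: marker pen, 128 mm long, lying right of the cradle; a bystander
- brine_seal_1: black rubber seal ring, 50 mm across, 14 high, lying near the middle of the bench; a bystander
- brine_seal_2: black rubber seal ring, 50 mm across, 14 high, lying near the middle of the bench; a bystander
- brine_seal_3: black rubber seal ring, 50 mm across, 14 high, lying near the middle of the bench; a bystander

How it is judged:
On the way:
1. the sorting plate is tipped open and the three elbows are in the catch box (x of elbow_1 in the frame of catch_box between -0.056 and 0.056 m and y of elbow_1 in the frame of catch_box between -0.105 and 0.105 m and z of elbow_1 in the frame of catch_box between -0.005 and 0.055 m and x of elbow_2 in the frame of catch_box between -0.056 and 0.056 m and y of elbow_2 in the frame of catch_box between -0.105 and 0.105 m and z of elbow_2 in the frame of catch_box between -0.005 and 0.055 m and x of elbow_3 in the frame of catch_box between -0.056 and 0.056 m and y of elbow_3 in the frame of catch_box between -0.105 and 0.105 m and z of elbow_3 in the frame of catch_box between -0.005 and 0.055 m and value of joint tip_plate above 2.2 rad), for 0.2 s.
At the end, for the whole second after the job is handed in: Plate open (over 2.2 rad), three elbows in the catch box; element in the V: axis within 4 mm of the seat line, parallel within 0.05 rad, body middle within 35 mm of the seat, still, touched by the fingers (over 2 N), pressed on near and far flanks with over 3 N each (all of step 1 and x of element_mid in the frame of seat between -0.004 and 0.004 m and y of element_mid in the frame of seat between -0.035 and 0.035 m and z of element_mid in the frame of seat between -0.004 and 0.004 m and angle between the y axis of element and the y axis of cradle, either way round below 0.05 rad and contact force between element and jaw_near above 3 N and contact force between element and jaw_far above 3 N and contact force between the fingers and element above 2 N and linear speed of element below 0.02 m/s); the arm keeps its last pose, push and grip.
It fails at once if the element is crushed into the V (over 80 N on a flank) (contact force between element and jaw_near above 80 N or contact force between element and jaw_far above 80 N).
It fails at once if a bystander is moved more than 30 mm (distance of any of grease_tub, glue_bottle, marker, brine_seal_1, brine_seal_2, brine_seal_3 from where it was at the start of the episode above 0.03 m).
It also fails if it takes over 67 s, if anything falls off the work surface, if the arm or the gripper's body presses on something with over 40 N, if the wrist force passes 120 N, or if a joint passes its speed limit or range.

## Working session

There is one attempt and no reset: what is moved stays moved. The work goes in short steps, Python scripts to look and compute and a shell command to move; the robot and the scene stay as the last step left them, time stands still between calls to the robot, and variables do not carry over. Pictures are saved under pics/ and viewed, at most 10 in all, crops included, and the job is handed in when it is done.

```bash
mkdir -p pics; ls; cat > h.py <<'E'
import numpy as np,cv2
from workcell import sensors,imaging,workorder,env
def cloud(n):
    c=imaging.read_camera(n);z=c["z_map"];v,u=np.mgrid[:400,:640]
    p=np.stack([(u-c["cx"])/c["fx"]*z,(v-c["cy"])/c["fy"]*z,z],-1)
    R=np.array(c["rotation"])
    if R.shape!=(3,3):
        from scipy.spatial.transform import Rotation as Ro
        R=Ro.from_quat(np.r_[R[1:],R[0]]).as_matrix()
    P=p@R.T+np.array(c["xyz"]);P[z==0]=np.nan
    return c["color"],P
E
python3 - <<'E'
from h import *
for n in("scene","top"):
    c,P=cloud(n);cv2.imwrite(f"pics/{n}0.png",c);np.save(n+"0.npy",P)
print(sensors.get_state()); print([a for a in dir(env) if a[0]!='_'])
E
```

```text
pics
{'clock': 0.1, 'joint_pos': array([-1.46757614e+00,  3.13936230e-01,  4.51054841e-02,  1.30356850e+00,
        1.41738631e-05,  1.43120674e+00]), 'qvel': array([-1.73967422e-03, -2.06575223e-03,  2.52732883e-03,  1.42023828e-03,
       -7.10048142e-05, -2.16718259e-04]), 'tau': array([ 4.52131731e-03, -4.81726062e+01,  2.99243474e+01,  1.26649736e-02,
       -2.38806939e-05,  2.22803259e-06]), 'tcp_pos': array([ 0.13820322, -0.55769659,  0.23049707]), 'orientation': array([-8.01199223e-04,  9.92639156e-01,  1.21106827e-01,  2.16592738e-05]), 'wrist_force': array([ 0.44166923, -0.36993596, -0.22912149]), 'ft_torque': array([-0.01594805,  0.00032644,  0.03260695]), 'grip_force': 0.0, 'finger_gap': 0.08534387360147719}
['MotionError', 'grip_point_offset']
```

View pics/top0.png

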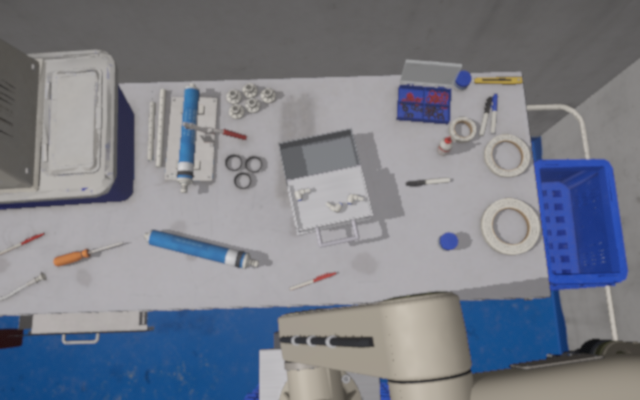

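View pics/scene0.png

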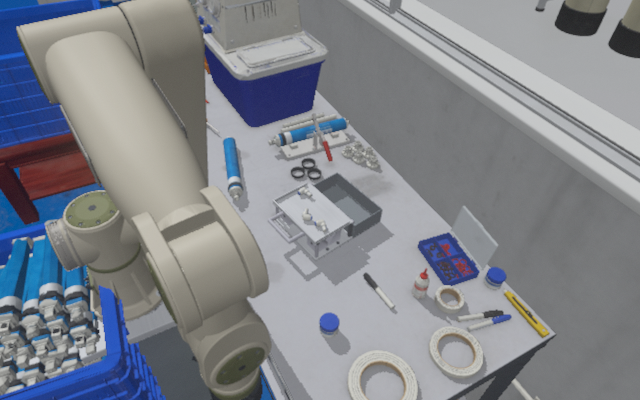

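The top picture shows the cradle at about (330,190), with its bar handle at (338,236) towards the robot and the catch box above it at (320,155). The element runs from (150,237) to (255,263), with its collar at the right end. The scene view confirms this layout.

```bash
python3 - <<'E'
from h import *
P=np.load("top0.npy");c=cv2.imread("pics/top0.png")
def reg(u0,u1,v0,v1,zl,zh,m=None):
    Q=P[v0:v1,u0:u1];k=(Q[...,2]>zl)&(Q[...,2]<zh)
    if m is not None:k&=m[v0:v1,u0:u1]
    return Q[k]
def rect(Q,n):
    r=cv2.minAreaRect(Q[:,:2].astype(np.float32)*1000);print(n,len(Q),np.round(r[0],1),np.round(r[1],1),round(r[2],2),'z',np.round(np.median(Q[:,2]),4))
    return r
rect(reg(280,380,165,250,.066,.2),'plate+handle')
rect(reg(280,375,120,180,.045,.064),'box')
rect(reg(310,365,226,248,.055,.1),'handle')
h=c.astype(int);blue=(h[...,0]>h[...,2]+60)
E=reg(140,262,222,272,.01,.08,blue);rect(E,'elem blue')
rect(reg(140,270,222,272,.012,.08),'elem all')
for n,a in {'handle':(338,236),'plate':(315,205),'box':(320,150),'el1':(305,193),'el2':(335,206),'el3':(355,200),'bluend':(152,238),'collar':(243,260),'stub':(256,263),'redknife':(315,280),'seal':(243,181),'bench':(200,200)}.items(): print(n,np.round(P[a[1],a[0]],4))
E
```

```text
plate+handle 4307 [521.3 -47.2] [203.1 208.4] 10.18 z 0.0782
box 277 [678.7 -19.4] [116.2 214.3] 10.31 z 0.0558
handle 318 [440.6 -53.5] [131.5  55. ] 88.14 z 0.0803
elem blue 1037 [424.4 326.1] [264.3  36.3] 74.18 z 0.0441
elem all 1803 [423.3 315. ] [326.5  47.8] 74.53 z 0.0429
handle [ 0.452  -0.0663 -0.0052]
plate [ 0.5272 -0.0039  0.0757]
box [ 0.7065 -0.0236  0.0032]
el1 [0.5613 0.0223 0.0769]
el2 [ 0.5186 -0.0573  0.0957]
el3 [ 0.5377 -0.1132  0.0749]
bluend [0.4558 0.4452 0.0451]
collar [0.3878 0.1963 0.0434]
stub [0.3792 0.1619 0.0363]
redknife [0.3296 0.0027 0.0122]
seal [0.6205 0.2025 0.0012]
bench [ 0.5687  0.3266 -0.0013]
```

```bash
cat >> h.py <<'E'
from scipy.spatial.transform import Rotation as Ro
C0=np.array([541,-44,0.]);CY=np.deg2rad(10.2)
def cr(x,y,z):return C0+[np.cos(CY)*x-np.sin(CY)*y,np.sin(CY)*x+np.cos(CY)*y,z]
def go(t,yaw):
    s=sensors.get_state();q=s["orientation"];R=Ro.from_quat(np.r_[q[1:],q[0]]).as_matrix()
    y=np.arctan2(R[1,0],R[0,0]);d=(np.deg2rad(yaw)-y+np.pi)%(2*np.pi)-np.pi
    print(np.round(R.T@(np.array(t)-1000*s["tcp_pos"]),1),"turn",round(-d,3),"| tcp",np.round(1000*s["tcp_pos"],1),"yaw",round(np.rad2deg(y),2),"F",np.round(s["wrist_force"],1),"gap",round(s["finger_gap"],4),"grip",round(s["grip_force"],1),"t",round(s["clock"],2),"j",np.round(s["joint_pos"],2))
E
python3 -c "
from h import *
go(cr(-112,0,140),100.2)"
```

```text
[ 402.7 -408.9   91.2] turn -1.506 | tcp [ 138.2 -557.7  230.5] yaw 13.91 F [ 0.4 -0.4 -0.2] gap 0.0853 grip 0.0 t 0.1 j [-1.47  0.31  0.05  1.3   0.    1.43]
```

```bash
python3 -m handwheel '[[35,-35,0,-0.13,0.4],[70,-70,0,-0.26,0.4],[105,-105,0,-0.39,0.4],[140,-140,0,-0.52,0.4],[175,-175,0,-0.65,0.4],[210,-210,0,-0.78,0.4],[240,-240,0,-0.9,0.4],[240,-240,0,-0.9,0.4]]' 30
python3 -c "
from h import *
go(cr(-112,0,140),100.2)"
```

```text
clock: 0.9
tcp_pos: [0.3148, -0.263, 0.2312]
orientation: [-0.001, 0.839, 0.545, 0.001]
wrist_force: [-0.1, -0.7, -0.4]
finger_gap: 0.0338
grip_force: 0.0
[228.9  25.   91.6] turn -0.597 | tcp [ 314.8 -263.   231.2] yaw 65.99 F [-0.1 -0.7 -0.4] gap 0.0338 grip 0.0 t 0.9 j [-0.89 -0.01 -0.33  1.24  0.    1.1 ]
```

```bash
python3 -m handwheel '[[40,5,10,-0.13,0.4],[80,10,25,-0.26,0.4],[120,15,45,-0.39,0.4],[160,20,60,-0.5,0.4],[200,25,75,-0.597,0.4],[229,25,91,-0.597,0.4],[229,25,91,-0.597,0.4],[229,25,91,-0.597,0.4]]'
python3 - <<'E'
from h import *
go(cr(-112,0,56),100.2)
c,P=cloud("top");cv2.imwrite("pics/a.png",cv2.resize(c[110:290,240:420],None,fx=3,fy=3))
c,P=cloud("scene");cv2.imwrite("pics/b.png",cv2.resize(c[150:290,220:420],None,fx=3,fy=3))
E
```

```text
clock: 1.7
tcp_pos: [0.4309, -0.0693, 0.1397]
orientation: [-0.001, 0.645, 0.765, -0.001]
wrist_force: [0.1, 0.4, -0.0]
finger_gap: 0.0337
grip_force: 0.0
[ 5.4  0.9 83.7] turn -0.008 | tcp [430.9 -69.3 139.7] yaw 99.74 F [ 0.1  0.4 -0. ] gap 0.0337 grip 0.0 t 1.7 j [-0.34  0.1  -0.45  1.02 -0.    1.06]
```

View pics/b.png

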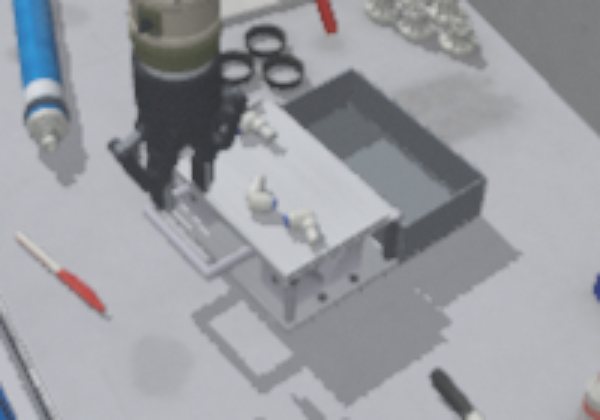

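The gripper stands over the handle bar at about (185,205), with its fingers on either side of it. I'll go down and grip.

```bash
python3 -m handwheel '[[5,1,25,-0.008,0.4],[5,1,50,-0.008,0.4],[5,1,70,-0.008,0.4],[5,1,84,-0.008,0.4],[5,1,84,-0.008,0.4]]'
python3 -m handwheel '[[0,0,0,0,0.05],[0,0,0,0,0],[0,0,0,0,0],[0,0,0,0,0],[0,0,0,0,0],[0,0,0,0,0]]' 35
python3 -c "
from h import *
go(cr(-112,0,56),100.2)
for a in np.arange(0,2.31,.15): print(round(a,2),np.round([192*(1-np.cos(a)-.0),192*np.sin(a)],0), end=' ')"
```

```text
clock: 2.3
tcp_pos: [0.43, -0.0654, 0.0552]
orientation: [-0.001, 0.643, 0.766, -0.001]
wrist_force: [-0.4, 0.9, 0.2]
finger_gap: 0.0344
grip_force: 0.0
clock: 2.9
tcp_pos: [0.427, -0.0661, 0.0568]
orientation: [-0.002, 0.643, 0.766, -0.004]
wrist_force: [-13.1, -6.8, 7.2]
finger_gap: 0.0111
grip_force: 34.1
[1.6 4.1 0.7] turn -0.003 | tcp [427.  -66.1  56.8] yaw 100.02 F [-13.1  -6.8   7.2] gap 0.0111 grip 34.1 t 2.9 j [-0.34  0.18 -0.59  0.81 -0.01  1.06]
0.0 [0. 0.] 0.15 [ 2. 29.] 0.3 [ 9. 57.] 0.45 [19. 84.] 0.6 [ 34. 108.] 0.75 [ 52. 131.] 0.9 [ 73. 150.] 1.05 [ 96. 167.] 1.2 [122. 179.] 1.35 [150. 187.] 1.5 [178. 192.] 1.65 [207. 191.] 1.8 [236. 187.] 1.95 [263. 178.] 2.1 [289. 166.] 2.25 [313. 149.]
```

```bash
python3 -m handwheel '[[0,-2,-19,0,0],[0,1,-38,0,0],[0,6,-57,0,0],[0,12,-75,0,0],[0,21,-92,0,0],[0,26,-100,0,0],[0,31,-108,0,0],[0,31,-108,0,0]]'
python3 - <<'E'
from h import *
go(cr(-112+34,0,56+108),100.2)
c,P=cloud("scene");cv2.imwrite("pics/c.png",cv2.resize(c[110:290,220:420],None,fx=3,fy=3))
E
```

```text
clock: 3.7
tcp_pos: [0.4605, -0.0601, 0.1663]
orientation: [0.0, 0.642, 0.767, -0.002]
wrist_force: [-7.3, -3.2, 3.6]
finger_gap: 0.0103
grip_force: 34.4
[1.6 4.  2.3] turn -0.002 | tcp [460.5 -60.1 166.3] yaw 100.08 F [-7.3 -3.2  3.6] gap 0.0103 grip 34.4 t 3.7 j [-0.3   0.13 -0.35  1.09 -0.    1.09]
```

View pics/c.png

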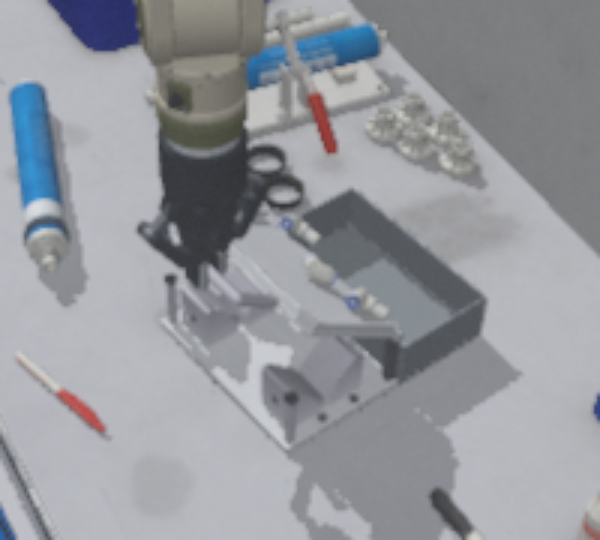

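The elbows at (300,232), (320,268) and (370,303) have slid to the hinge edge above the box. I'll carry on round the arc.

```bash
python3 -m handwheel '[[0,11,-16,0,0],[0,24,-30,0,0],[0,39,-42,0,0],[0,54,-53,0,0],[0,71,-63,0,0],[0,88,-71,0,0],[0,116,-79,0,0],[0,135,-83,0,0]]'
python3 -m handwheel '[[0,19,-1,0,0],[0,38,-1,0,0],[0,57,2,0,0],[0,76,6,0,0],[0,94,12,0,0],[0,111,20,0,0],[0,128,30,0,0],[0,144,41,0,0]]'
python3 - <<'E'
from h import *
go(cr(-112+312,0,56+149),100.2)
c,P=cloud("scene");cv2.imwrite("pics/d.png",cv2.resize(c[90:290,220:420],None,fx=2.8,fy=2.8))
E
```

```text
clock: 4.55
tcp_pos: [0.5959, -0.0355, 0.2502]
orientation: [0.001, 0.642, 0.767, 0.001]
wrist_force: [-1.2, 0.2, -4.1]
finger_gap: 0.0103
grip_force: 34.5
clock: 5.35
tcp_pos: [0.7372, -0.0099, 0.2078]
orientation: [0.001, 0.642, 0.767, 0.001]
wrist_force: [-2.6, 0.5, -1.3]
finger_gap: 0.0105
grip_force: 34.0
[1.2 0.8 2.8] turn -0.001 | tcp [737.2  -9.9 207.8] yaw 100.13 F [-2.6  0.5 -1.3] gap 0.0105 grip 34.0 t 5.35 j [-0.12  0.66  0.54  1.45  0.    1.27]
```

View pics/d.png

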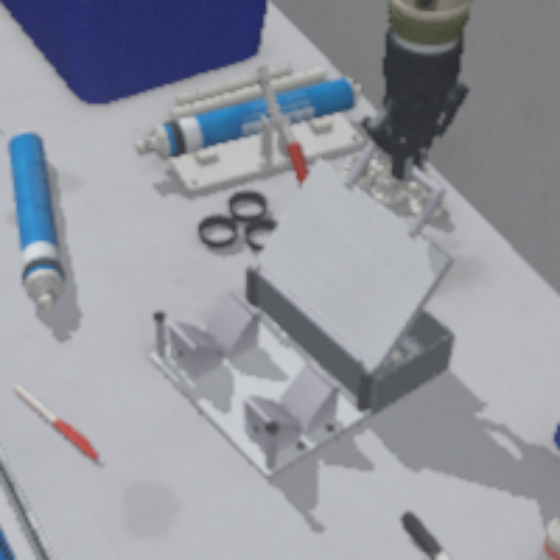

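The plate is over at about 2.25 rad and the V-blocks are clear, at (205,330) and (290,410). An elbow shows in the box at (405,350). I'll let the plate down further, release it and back off.

```bash
python3 -m handwheel '[[0,8,10,0,0],[0,14,20,0,0],[0,14,20,0,0],[0,14,20,0,0.45],[0,14,20,0,0.45],[0,14,20,0,0.45]]'
python3 -m handwheel '[[0,0,-20,0,0.45],[0,0,-50,0,0.45],[0,0,-90,0,0.45],[0,-40,-110,0,0.6],[0,-90,-110,0,0.9],[0,-140,-110,0,0.9],[0,-140,-110,0,0.9]]'
python3 - <<'E'
from h import *
P=np.load("top0.npy");Q=P[222:272,140:270];k=(Q[...,2]>.012)&(Q[...,2]<.08);q=Q[k][:,:2]*1000
r=cv2.minAreaRect(q.astype(np.float32));print(r)
d=np.linalg.svd(q-q.mean(0),full_matrices=False)[2][0];d*=np.sign(d[1]);print("axis",d,np.rad2deg(np.arctan2(-d[0],d[1])))
s=(q-q.mean(0))@d;print(s.min(),s.max(),q.mean(0))
m=q.mean(0)+d*(s.max()-130);print("mid",m, q.mean(0)+d*(s.min()+183))
go([*m,120],np.rad2deg(np.arctan2(d[1],d[0])))
c,P=cloud("top");cv2.imwrite("pics/e.png",cv2.resize(c[100:260,120:400],None,fx=2.8,fy=2.8))
E
```

```text
clock: 6.0
tcp_pos: [0.7503, -0.0078, 0.1865]
orientation: [0.0, 0.642, 0.767, -0.0]
wrist_force: [1.9, 0.6, -0.5]
finger_gap: 0.0386
grip_force: 1.0
clock: 6.7
tcp_pos: [0.6024, -0.0318, 0.294]
orientation: [-0.006, 0.642, 0.766, -0.004]
wrist_force: [-0.6, 0.1, 0.4]
finger_gap: 0.0769
grip_force: 0.0
((423.3336486816406, 315.042236328125), (326.5038146972656, 47.79576110839844), 74.5337905883789)
axis [0.27230172 0.96221192] -15.801278510755553
-162.46813040896967 164.03806837195134 [422.93606435 314.30535928]
mid [432.20468885 347.05719432] [428.52692771 334.0613689 ]
[402.  -99.3 176.8] turn 0.451 | tcp [602.4 -31.8 294. ] yaw 100.04 F [-0.6  0.1  0.4] gap 0.0769 grip 0.0 t 6.7 j [-0.19  0.38  0.29  1.5  -0.    1.21]
```

View pics/e.png

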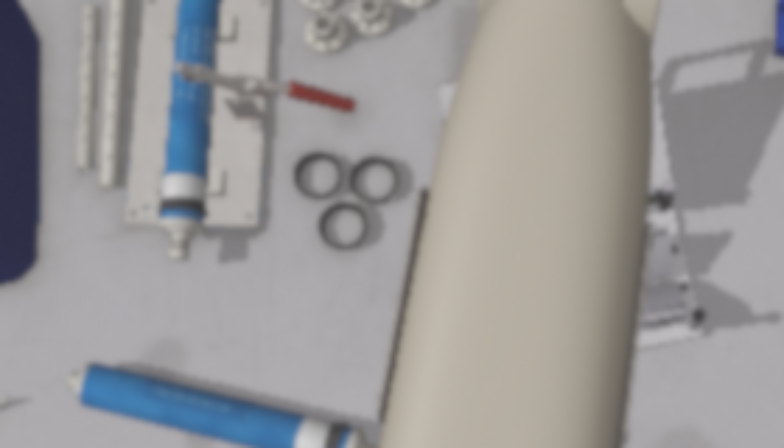

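The picture shows the arm still hiding the cradle. The element lies undisturbed from (80,385) to (370,440), and the seal rings are in their places. I'll move over the element.

```bash
python3 -m handwheel '[[45,-10,0,0.05,0.9],[90,-20,0,0.1,0.9],[135,-30,20,0.15,0.9],[180,-40,40,0.2,0.9],[225,-50,60,0.25,0.9],[270,-60,80,0.3,0.9],[315,-70,100,0.35,0.9],[360,-85,130,0.4,0.9]]'
python3 -m handwheel '[[20,-8,20,0.03,1],[40,-15,40,0.045,1],[40,-15,47,0.045,1],[40,-15,47,0.045,1]]'
python3 - <<'E'
from h import *
go([430.5,340.5,6],74.4)
c,P=cloud("top")
Q=P[100:300,130:400];h=c.astype(int)[100:300,130:400]
k=(Q[...,2]>.012)&(Q[...,2]<.055)
# element side strips in first cloud frame, ignoring gripper
d=np.array([np.sin(np.deg2rad(15.6)),np.cos(np.deg2rad(15.6))]);n=np.array([d[1],-d[0]])
q=Q[k][:,:2]*1000-[430.5,340.5];s=q@d;t=q@n
for lo in range(-180,150,30):
    m=(s>lo)&(s<lo+30)&(abs(t)<40)
    if m.sum()>5: print(lo,m.sum(),np.round([t[m].min(),t[m].max(),(t[m].min()+t[m].max())/2],1))
E
```

```text
clock: 7.55
tcp_pos: [0.4699, 0.3048, 0.1707]
orientation: [0.001, 0.782, 0.623, 0.002]
wrist_force: [1.4, 0.7, -1.0]
finger_gap: 0.0768
grip_force: 0.0
clock: 7.95
tcp_pos: [0.4626, 0.3444, 0.122]
orientation: [0.0, 0.795, 0.607, -0.001]
wrist_force: [0.5, -1.1, -0.2]
finger_gap: 0.0853
grip_force: 0.0
[-12.  -29.8 116.1] turn 0.005 | tcp [462.6 344.4 122. ] yaw 74.71 F [ 0.5 -1.1 -0.2] gap 0.0853 grip 0.0 t 7.95 j [ 0.5   0.37 -0.14  1.06 -0.    2.34]
-180 135 [-22.4  23.2   0.4]
-150 190 [-23.8  24.3   0.2]
-120 178 [-22.2  22.5   0.2]
-90 180 [-21.7  22.6   0.4]
-60 176 [-21.8  22.6   0.4]
-30 174 [-21.4  22.5   0.6]
0 178 [-21.5  23.    0.8]
30 56 [-20.3  22.7   1.2]
```

```bash
python3 -m handwheel '[[-12,-30,0,0.005,1],[-12,-30,20,0.005,1],[-12,-30,55,0.005,1],[-12,-30,85,0.005,1],[-12,-30,105,0.005,1],[-12,-30,115,0.005,1],[-12,-30,115,0.005,1]]'
python3 -m handwheel '[[0,0,0,0,0.4],[0,0,0,0,0.4],[0,0,0,0,0.4],[0,0,0,0,0.4],[0,0,0,0,0.4],[0,0,0,0,0.4]]' 40
python3 -m handwheel '[[0,0,-30,0,0.4],[0,0,-70,0,0.4],[0,0,-110,0,0.4],[0,0,-140,0,0.4],[0,0,-140,0,0.4],[0,0,-140,0,0.4]]'
python3 -c "
from h import *
go(cr(0,0,140),100.2)"
```

```text
clock: 8.7
tcp_pos: [0.431, 0.3397, 0.0079]
orientation: [0.0, 0.797, 0.604, -0.001]
wrist_force: [-0.5, 0.1, 0.2]
finger_gap: 0.0854
grip_force: 0.0
clock: 9.3
tcp_pos: [0.4316, 0.3412, 0.0096]
orientation: [0.0, 0.797, 0.604, 0.001]
wrist_force: [-0.7, -0.6, 6.3]
finger_gap: 0.0441
grip_force: 42.2
clock: 9.9
tcp_pos: [0.4308, 0.3408, 0.1486]
orientation: [0.0, 0.797, 0.604, 0.001]
wrist_force: [0.3, -0.8, -2.4]
finger_gap: 0.044
grip_force: 41.7
[-340.9  209.8    8.5] turn -0.451 | tcp [430.8 340.8 148.6] yaw 74.37 F [ 0.3 -0.8 -2.4] gap 0.044 grip 41.7 t 9.9 j [ 0.52  0.3  -0.18  1.09 -0.    2.37]
```

```bash
python3 -m handwheel '[[-25,15,-5,-0.04,0.4],[-65,40,-10,-0.1,0.4],[-105,65,-10,-0.16,0.4],[-145,90,-10,-0.22,0.4],[-185,115,-10,-0.28,0.4],[-225,140,-10,-0.34,0.4],[-265,165,-10,-0.4,0.4],[-290,180,-10,-0.451,0.4]]'
python3 -c "
from h import *
go(cr(0,0,140),100.2)"
```

```text
clock: 10.7
tcp_pos: [0.5251, 0.0099, 0.156]
orientation: [-0.001, 0.641, 0.767, -0.001]
wrist_force: [-0.3, 0.6, -1.2]
finger_gap: 0.044
grip_force: 41.6
[-55.9   6.2  15.9] turn -0.0 | tcp [525.1   9.9 156. ] yaw 100.19 F [-0.3  0.6 -1.2] gap 0.044 grip 41.6 t 10.7 j [-0.13  0.26 -0.22  1.1  -0.    1.26]
```

```bash
python3 -m handwheel '[[-30,3,5,0,0.4],[-52,6,16,0,0.4],[-52,6,16,0,0.4],[-52,6,16,0,0.4],[-52,6,16,0,0.4]]'
python3 - <<'E'
from h import *
go(cr(0,0,90),100.2)
c,P=cloud("top");cv2.imwrite("pics/f.png",cv2.resize(c[100:260,240:420],None,fx=3,fy=3))
c,P2=cloud("scene");cv2.imwrite("pics/g.png",cv2.resize(c[110:290,220:420],None,fx=3,fy=3))
for n,p in(("top",P),("scene",P2)):
    R=np.array([[np.cos(CY),np.sin(CY)],[-np.sin(CY),np.cos(CY)]])
    q=p.reshape(-1,3)*1000;L=np.c_[(q[:,:2]-C0[:2])@R.T,q[:,2]]
    k=(abs(L[:,2]-62)<3)&(abs(L[:,1])<95)&(abs(L[:,0])<60)
    for y in((-90,-45),(45,90)):
        for sx in(-1,1):
            m=k&(L[:,1]>y[0])&(L[:,1]<y[1])&(L[:,0]*sx>20)
            if m.sum()>3:print(n,"blocktop",y,sx,m.sum(),np.round(np.percentile(L[m,0],[3,50,97]),1))
    k=(L[:,2]>135)&(L[:,2]<195)&(abs(L[:,0])<32)
    for y in range(-190,160,30):
        m=k&(L[:,1]>y)&(L[:,1]<y+30)&((L[:,1]<-60)|(L[:,1]>60))
        if m.sum()>5:print(n,"elem",y,m.sum(),np.round([L[m,0].min(),L[m,0].max(),np.percentile(L[m,2],97)],1))
E
```

```text
clock: 11.2
tcp_pos: [0.5399, -0.0364, 0.1413]
orientation: [-0.001, 0.641, 0.767, -0.0]
wrist_force: [-0.1, 0.1, -2.3]
finger_gap: 0.0441
grip_force: 41.5
[-7.7 -0.1 51.3] turn 0.001 | tcp [539.9 -36.4 141.3] yaw 100.24 F [-0.1  0.1 -2.3] gap 0.0441 grip 41.5 t 11.2 j [-0.22  0.29 -0.21  1.07  0.    1.18]
top blocktop (-90, -45) -1 54 [-48.9 -42.1 -33.7]
top elem -190 65 [ -8.6  10.5 168.4]
top elem -160 177 [-24.7  23.8 184. ]
top elem -130 209 [-22.9  22.3 182.8]
top elem -100 209 [-22.   22.2 181.9]
top elem -70 69 [-21.9  23.  180.6]
top elem 110 80 [-12.   22.3 179. ]
top elem 140 12 [ -7.4   7.6 164.4]
scene blocktop (-90, -45) -1 41 [-50.2 -43.3 -37.9]
scene blocktop (-90, -45) 1 16 [24.2 29.5 32.9]
scene blocktop (45, 90) -1 33 [-50.2 -43.5 -37.6]
scene blocktop (45, 90) 1 10 [26.8 30.7 32.7]
scene elem -190 69 [ -8.9   9.  167.9]
scene elem -160 225 [-24.7  25.4 182.3]
scene elem -130 159 [-24.3  19.6 181.7]
scene elem -100 153 [-23.   20.6 181. ]
scene elem -70 46 [-22.2  18.5 179.5]
scene elem 50 10 [-20.9   4.8 178.2]
scene elem 80 107 [-22.1  16.3 178.5]
scene elem 110 73 [-21.4  19.5 178.3]
```

View pics/g.png

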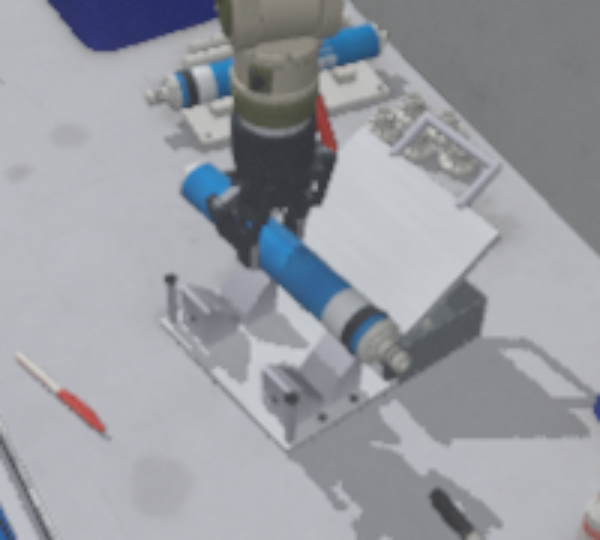

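The element is held level over the V. The block tops at (205,290) and (305,370) are clear, and the plate stays open at (400,230). The block edges and the bar grip both put the cradle about 3 mm nearer than I estimated, so I'll shift by that and go down.

```bash
python3 -m handwheel '[[-8,-3,0,0,0.4],[-8,-3,20,0,0.4],[-8,-3,45,0,0.4],[-8,-3,65,0,0.4],[-8,-3,78,0,0.4],[-8,-3,84,0,0.4],[-8,-3,84,0,0.4],[-8,-3,84,0,0.4]]'
python3 -c "
from h import *
go(cr(-3,0,47.5),100.2)"
python3 -m handwheel '[[0,0,3,0,0.4],[0,0,6,0,0.4],[0,0,7,0,0.4],[0,0,8,0,0.4],[0,0,8,0,0.4],[0,0,8,0,0.4]]'
python3 -c "
from h import *
go(cr(-3,0,47.5),100.2)"
```

```text
clock: 12.1
tcp_pos: [0.5398, -0.0459, 0.059]
orientation: [0.001, 0.641, 0.767, 0.0]
wrist_force: [0.2, 0.5, -1.4]
finger_gap: 0.044
grip_force: 41.6
[ 1.6 -1.5 11.5] turn 0.0 | tcp [539.8 -45.9  59. ] yaw 100.21 F [ 0.2  0.5 -1.4] gap 0.044 grip 41.6 t 12.1 j [-0.23  0.36 -0.33  0.88 -0.    1.16]
clock: 12.7
tcp_pos: [0.5393, -0.0458, 0.0502]
orientation: [0.0, 0.641, 0.767, -0.0]
wrist_force: [-0.3, 0.4, -1.3]
finger_gap: 0.0442
grip_force: 41.6
[ 1.4 -1.   2.7] turn -0.0 | tcp [539.3 -45.8  50.2] yaw 100.2 F [-0.3  0.4 -1.3] gap 0.0442 grip 41.6 t 12.7 j [-0.23  0.37 -0.34  0.86 -0.    1.16]
```

```bash
python3 -m handwheel '[[0,-1,1,0,0.4],[0,-1,2,0,0.4],[0,-1,3,0,0.4],[0,-1,3,0,0.4],[0,-1,3,0,0.4],[0,-1,3,0,0.4]]'
python3 -c "
from h import *
go(cr(-3,0,47.5),100.2)"
```

```text
clock: 13.3
tcp_pos: [0.5381, -0.046, 0.0475]
orientation: [0.0, 0.641, 0.767, -0.0]
wrist_force: [-3.3, 0.2, 4.6]
finger_gap: 0.0442
grip_force: 42.3
[1.5 0.2 0. ] turn 0.0 | tcp [538.1 -46.   47.5] yaw 100.2 F [-3.3  0.2  4.6] gap 0.0442 grip 42.3 t 13.3 j [-0.23  0.37 -0.34  0.85 -0.    1.16]
```

```bash
python3 -m handwheel '[[0,-1,0,0,0.4],[0,-1,1,0,0.4],[0,-1,2,0,0.4],[0,-1,2,0,0.4],[0,-1,2,0,0.4],[0,-1,2,0,0.4]]'
python3 -c "
from h import *
go(cr(-3,0,47.5),100.2)"
```

```text
clock: 13.9
tcp_pos: [0.5376, -0.0461, 0.0468]
orientation: [0.001, 0.641, 0.767, 0.0]
wrist_force: [-4.4, 0.7, 14.4]
finger_gap: 0.0442
grip_force: 43.8
[ 1.5  0.7 -0.7] turn 0.0 | tcp [537.6 -46.1  46.8] yaw 100.22 F [-4.4  0.7 14.4] gap 0.0442 grip 43.8 t 13.9 j [-0.23  0.37 -0.35  0.85 -0.    1.16]
```

```bash
python3 -m handwheel '[[0,-1,0,0,0.4],[0,-1,0,0,0.4],[0,-1,0,0,0.4],[0,-1,0,0,0.4],[0,-1,0,0,0.4],[0,-1,0,0,0.4]]'
python3 - <<'E'
from h import *
go(cr(-3,0,47.5),100.2);print(sensors.get_state()["ft_torque"])
c,P=cloud("top")
c2,P2=cloud("scene");a=cv2.resize(c[90:260,250:390],None,fx=2.8,fy=2.8);b=cv2.resize(c2[130:290,260:400],(392,476))
b=cv2.resize(c2[130:290,260:400],None,fx=2.8,fy=2.8);b=cv2.copyMakeBorder(b,0,a.shape[0]-b.shape[0],0,0,cv2.BORDER_CONSTANT)
cv2.imwrite("pics/i.png",np.hstack([a,b]))
R=np.array([[np.cos(CY),np.sin(CY)],[-np.sin(CY),np.cos(CY)]])
for n,p in(("top",P),("scene",P2)):
    q=p.reshape(-1,3)*1000;L=np.c_[(q[:,:2]-C0[:2])@R.T,q[:,2]]
    k=(L[:,2]>60)&(L[:,2]<92)&(abs(L[:,0]+3)<32)
    for y in range(-190,160,30):
        m=k&(L[:,1]>y)&(L[:,1]<y+30)&((L[:,1]<-60)|(L[:,1]>60))
        if m.sum()>5:print(n,"elem",y,m.sum(),np.round([L[m,0].min(),L[m,0].max(),np.percentile(L[m,2],97)],1))
    k=(L[:,2]>100)&(L[:,0]>100)&(L[:,0]<280)&(abs(L[:,1])<100)&(L[:,2]<200)
    if k.sum()>50:
        f=np.polyfit(L[k,0],L[k,2],1);print("plate slope ang",np.pi-np.arctan(f[0]))
E
```

```text
clock: 14.5
tcp_pos: [0.5376, -0.0462, 0.0468]
orientation: [0.001, 0.641, 0.767, 0.001]
wrist_force: [-2.4, 1.6, 12.7]
finger_gap: 0.0441
grip_force: 43.2
[ 1.5  0.8 -0.7] turn 0.001 | tcp [537.6 -46.2  46.8] yaw 100.23 F [-2.4  1.6 12.7] gap 0.0441 grip 43.2 t 14.5 j [-0.23  0.37 -0.35  0.85  0.    1.16]
[0.44488839 0.67092103 0.25525125]
top elem -190 78 [-23.2  17.7  84.8]
top elem -160 177 [-27.1  20.2  87.9]
top elem -130 179 [-26.   19.3  88.1]
top elem -100 177 [-35.   28.   87.1]
top elem -70 11 [-24.8  -3.7  86.7]
top elem 80 11 [ 1.2 17.8 82.4]
top elem 110 38 [-10.6  18.8  84. ]
plate slope ang 2.587925412713798
scene elem -190 114 [-27.2  16.9  82.7]
scene elem -160 153 [-28.8  20.1  87.1]
scene elem -130 142 [-28.1  12.3  85.9]
scene elem -100 132 [-27.   25.9  85.7]
scene elem -70 47 [-27.7  12.4  85.3]
scene elem 50 43 [-24.4  11.6  84.3]
scene elem 80 105 [-26.2  13.3  84.5]
scene elem 110 39 [-26.3  16.8  83.8]
plate slope ang 2.5898923723291905
```

View pics/i.png

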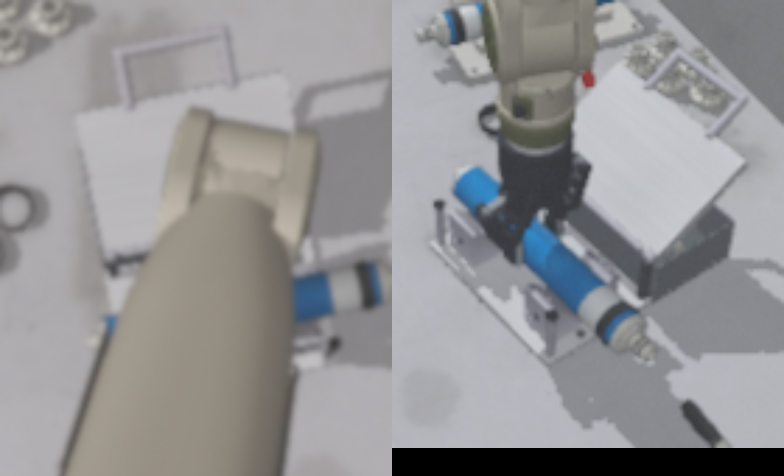

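The V-block element lies along the V under the gripper. In the scene half its ends are at (475,185) and (640,345), and the plate is open at about 2.59 rad. The moment reading shows the +y block taking more of the load, so I'll ease the grip a little to let the element level itself and restore the 15 N press. I'll also check the elbows in the box.

```bash
python3 -m handwheel '[[0,-0.5,0,0,0.4],[0,-0.5,0.5,0,0.4],[0,-0.5,0.5,0,0.4],[0,-0.5,0.5,0,0.4],[0,-0.5,0.5,0,0.4],[0,-0.5,0.5,0,0.4]]' 28
python3 - <<'E'
from h import *
go(cr(-3,0,47.5),100.2);print(sensors.get_state()["ft_torque"])
R=np.array([[np.cos(CY),np.sin(CY)],[-np.sin(CY),np.cos(CY)]])
c,P=cloud("scene");L=P*1000;xy=(L[...,:2]-C0[:2])@R.T
# white objects: on bench or in box, near cradle, compare to start
h=c.astype(int);w=(h.min(-1)>120)
k=w&(xy[...,0]>80)&(xy[...,0]<200)&(abs(xy[...,1])<108)&(L[...,2]>2)&(L[...,2]<60)
print(k.sum(),np.round(np.c_[xy[k],L[k][:,2]][::6]))
cv2.imwrite("pics/k.png",cv2.resize(c[190:250,330:400],None,fx=8,fy=8,interpolation=cv2.INTER_CUBIC))
E
```

```text
clock: 15.2
tcp_pos: [0.5376, -0.0462, 0.0468]
orientation: [0.002, 0.641, 0.767, 0.001]
wrist_force: [-3.5, 1.6, 14.9]
finger_gap: 0.0438
grip_force: 43.7
[ 1.5  0.8 -0.7] turn 0.001 | tcp [537.6 -46.2  46.8] yaw 100.24 F [-3.5  1.6 14.9] gap 0.0438 grip 43.7 t 15.2 j [-0.24  0.37 -0.35  0.84  0.    1.16]
[0.59265774 0.69067356 0.21249248]
37 [[ 195.  -74.   59.]
 [  80.   -3.   59.]
 [ 194. -103.   57.]
 [  82.  -49.   56.]
 [ 198. -105.   21.]
 [ 153.  -72.   12.]
 [ 195. -106.    4.]]
```

View pics/k.png

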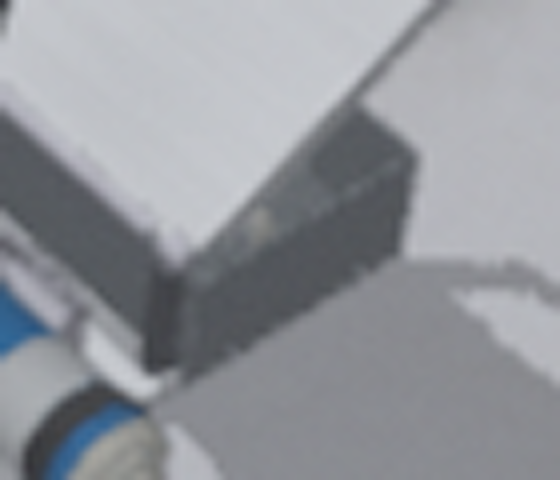

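The crop shows one elbow in the box at (262,222), and none has fallen outside it. The other two are hidden under the open plate. The press is about 15 N, with roughly 14 N on the far flank and 9 N on the near one, so I'm handing in.

```bash
python3 -c "
from workcell import workorder
print(workorder.hand_in())"
```

```text
the job is handed in; nothing more can be done
None
```

I handed the job in at about 15 s with the plate open at about 2.59 rad and the element held in the V at about 15 N; one elbow is visible in the catch box, the other two are hidden under the plate but slid off over it, and the hand-in returned no verdict.

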